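# Close a dowelled two-part mould and hold it pressed

## Robot

A 7-joint arm with a two-finger parallel gripper is mounted at the origin on the work surface; the furniture and walls round the work are solid. World frame = base frame: x ahead of the robot, y to its left, z up, the work surface at z = 0. Lengths are in m, angles in rad, forces in N, time in s.
With the tool pointing down it reaches from about 0.4 to 0.875 m from the base axis. Payload 6.5 kg.
Tool frame: the origin (TCP) lies midway between the tips of the shut fingers; the grasp point (between the pads) lies 19 mm behind it (manip.pinch_z is the distance from the TCP to the grasp point, in m); z points along the fingers, y is the line along which they close (so a half turn about z gives the same grasp; the last joint's range is limited). The gripper opens to 88 mm and grips with 3 to 60 N. Pads are 18 mm wide; open, the fingers measure 123 mm over their backs; the gripper's body (75 mm by 187 mm) begins 45 mm behind the grasp point.
Start: joints at [-1.197, 0.536, -0.004, 1.538, 0.003, 1.067, -0.071], TCP at [0.277, 0.588, 0.239] pointing down, gripper open.
Joint ranges: [-2.7, 2.7], [-0.37, 2.16], [-1.27, 1.26], [0.24, 2.4], [-1.31, 4.45], [0.19, 1.91], [-2.76, 2.76]. Speed limits (rad/s): [2.39, 2.39, 3.14, 3.14, 3.14, 3.14, 3.14].

## Interface

Orientations are given as [roll, pitch, yaw] about the fixed x, y, z axes, in that order (R = Rz(yaw) Ry(pitch) Rx(roll)).
In Python, from station import manip, imaging, regions_of gives the robot as it stands.
- The arm moves only by the tool apply_moves, never from a script. Its argument "steps" is one flat list of numbers, 4 for each row, row after row: the shift along the world's x, y, z in m, then the turn about the world's z in rad. A call has 1 to 20 rows; each row is the pose to reach, as a shift and turn from the pose commanded when the call began; what a row does not reach only later rows make up. A row lasts 1/10 s, in which the tool goes at most 50 mm and 8.59 degrees, less where a joint would pass 70% of its speed; a pose out of reach is approached as far as the arm can. A call with a gripper value outside its range is refused whole. "hand" is the gripper command: -1 is shut, 1 is fully open, values between are in proportion, set as the call begins (left out, the last holds). The fingers move at their own pace and stop on an object; the grip force is fixed at half the most. Time passes only in rows, so rows that repeat a pose let the fingers close. It gives the time, the measured TCP pose, the force, the opening and the grip force at its end, in the units of the state.
- manip.read_state(): the state, without advancing time (a new reading comes with each control period).
- imaging.read_camera(name): name is "scene" or "top"; returns a dict with "pixels" (400x640x3 uint8, red, green, blue), "mtx" (3x3 intrinsics, pixels), "dist" ([k1, k2, p1, p2, k3] as OpenCV has them; the pictures are not rectified), "T" (4x4, takes a point from camera to world coordinates). Camera axes: x right, y up, looking along -z (the intrinsics and any distortion apply to the point x, -y, -z); pixel columns grow to the right and rows downward; lengths in m; the calibration is good to about 2 mm. A picture is of the moment at which its call begins. There is no depth.
- manip.job_done(): hands the job in; it is judged then, once.
Trained networks look in a picture, given as the dict that the camera call returned (one of the last four; its "shot" number tells which), for a name from the list of things; names that differ only in an ending like _2 or _b are one class to them, and where a whole thing is asked for, a point or a joint stands for the part that bears it (a point fixed in the world has none). Each returns a list of dicts, best first, with "confidence" (0 to 1); they miss things now and then, are a little off and sometimes report something else, mostly with a low value. They report only what shows in the picture. A call takes as long as a camera call. They do not tell look-alikes from the thing itself.
- regions_of(label, picture): "pixels" (400x640 bool, what is visible of it) and "uv" ([column, row] in pixels, amid what is visible of it).
The state is a dict: "time_s": time; "joints": joint angles; "joint_vel": joint speeds; "tau": joint torques, N m; "ee_pos": TCP position; "tool_rot": TCP orientation; "ft_force": force on the tool from outside, world axes, zero at the start; "moment": the same for the moment, N m; "gripper_width": opening from 0.0 (shut) to 1.0 (fully open); "grip_force": force on a finger pad.
Only numpy, scipy, OpenCV 4.12 (cv2) and the standard library are available. Lean on these libraries where they do the work, as an engineer would, in place of code of your own. Each camera call takes 0.05 s, during which the arm holds its last target. There are 200 camera calls.

## Task

Close the wooden two-part mould: first set the round cover onto the rim of the cup in the screwed-down lower half so that it sits fully seated and level, and let go of it. Then take the upper half by its handle bar, lower it over the two dowels until the halves meet flush, and finish while still holding the handle and pressing the pair together with roughly 15 N; the program ends in that hold, with nothing let go. Leave the other things on the bench where they are.

Things in the scene. Friction and masses are not known exactly. Their poses are not given: they have to be found in the camera images.
- lower_face (a point): Centre of the parting face (flat top), 30 mm above the bench, of the lower mould half: a light wooden block 76 mm (its x) by 140 mm (y) by 30 mm, z up, screwed down by an 8 mm thick ear at each y end (180 mm over the ears), left or right of the robot. Two wooden dowels stand on the face at y = +52 and -52 mm, 12 mm thick, 30 mm tall, with tapered tips; the cup stands in the middle.
- cup_rim (a point): Centre of the cup's mouth in the lower half, level with the rim: a steel collar, outside diameter 46 mm, inside 38 mm, its rim 10 mm above the parting face and 40 mm above the bench; 28 mm deep.
- dowel_a (a point): Tip of the dowel at +y of the lower half, 60 mm above the bench.
- dowel_b (a point): Tip of the dowel at -y of the lower half, 60 mm above the bench.
- cover_mid (a point): Centre, half-way up, of the loose round wooden cover (about 40 g, 17 mm tall, lying right way up): a flange 50 mm in diameter, 12 mm thick, to be gripped from any side, and under it a spigot 32 mm in diameter, 5 mm long, that enters the cup's mouth with 3 mm play all round. The point is 8.5 mm above the underside; seated, it is 3.5 mm above the rim.
- upper_handle (a point): Centre of the handle bar (20 mm in x, 76 in y, 30 tall) on the loose upper half: a block 76 (x) by 140 (y) by 40 mm, about 0.3 kg, right way up on the bench, across from the lower half. The point is 55 mm above its underside, and above the parting face when closed. 15 mm dowel holes right through at y = +-52 mm; pocket below, 62 mm wide, 28 deep, clears the cover. Fits either way round.
- wood_plug_2_mid (a point): Bystander: plain round wooden plug, 30 mm in diameter, 16 mm tall (smaller than the cover, no spigot); its centre.
- rubbing_block_mid (a point): Bystander: white rubbing block 36 x 92 x 26 mm; its centre.
Mind the look-alikes: they are no part of the job. Leave any turquoise look-alike of the part that bears lower_face alone.

How it is judged:
On the way:
1. the cover sits seated and level on the cup's rim and is let go (horizontal distance between cover_mid and cup_rim below 0.005 m and z of cover_mid in the frame of cup_rim between 0.0015 and 0.0055 m and angle between cover_mid's own z axis and vertical below 0.06 rad and contact force between the fingers and cup_cover below 0.1 N), for 0.2 s.
At the end, for the whole second after the job is handed in: Cover on the cup's rim (5 mm of centre, 2 mm of seated height, level to 0.06 rad); upper half on both dowels, flush (4 mm sideways, 2 mm high, 0.06 rad turned, 0.04 rad tilted), at rest; the fingers bear on it (over 3 N) and press it on the lower half with over 8 N (its weight: under 4 N) (horizontal distance between cover_mid and cup_rim below 0.005 m and z of cover_mid in the frame of cup_rim between 0.0015 and 0.0055 m and angle between cover_mid's own z axis and vertical below 0.06 rad and horizontal distance between upper_handle and lower_face below 0.004 m and z of upper_handle in the frame of lower_face between 0.052 and 0.057 m and angle between the y axis of upper_handle and the y axis of lower_face, either way round below 0.06 rad and angle between upper_handle's own z axis and vertical below 0.04 rad and contact force between the fingers and upper_half above 3 N and contact force between upper_half and lower_half above 8 N and linear speed of upper_half below 0.02 m/s); the arm keeps its last pose, push and grip.
It fails at once if a bystander is shoved more than 40 mm (distance of any of wood_plug_2_mid, rubbing_block_mid from where it was at the start of the episode above 0.04 m).
It also fails if it takes over 64 s, if anything falls off the work surface, if the arm or the gripper's body presses on something with over 40 N, if the wrist force passes 120 N, or if a joint passes its speed limit or range.

## Working session

There is one attempt and no reset: what is moved stays moved. The work goes in short steps, Python scripts to look and compute and a tool call to move; the robot and the scene stay as the last step left them, time stands still between calls to the robot, and variables do not carry over. Pictures are saved under pics/ and viewed, at most 10 in all, crops included, and the job is handed in when it is done.

Besides the shell and the picture viewer there is one more tool, called after "Emit:" as name(argument=value, ...) on one line, values as JSON. apply_moves: Moves the arm, as the interface text tells. Its arguments: {"type":"object","properties":{"steps":{"type":"array","items":{"type":"number"}},"hand":{"type":"number"}},"required":["steps"]}

```bash
mkdir -p pics; ls; cat > h.py <<'E'
import numpy as np,cv2
from station import manip, imaging, regions_of
def shot(n,f=None):
    p=imaging.read_camera(n)
    if f: cv2.imwrite('pics/'+f,p['pixels'][:,:,::-1])
    return p
def ray(p,uv):
    x=cv2.undistortPoints(np.array([[uv]],float),np.array(p['mtx']),np.array(p['dist'],float))[0,0]
    T=np.array(p['T']);return T[:3,3],T[:3,:3]@np.array([x[0],-x[1],-1])
def at(p,uv,z):
    o,d=ray(p,uv);return o+d*(z-o[2])/d[2]
def proj(p,X):
    T=np.array(p['T']);c=(np.array(X,float)-T[:3,3])@T[:3,:3]
    c=c*[1,-1,-1]
    return cv2.projectPoints(c.reshape(-1,1,3),np.zeros(3),np.zeros(3),np.array(p['mtx']),np.array(p['dist'],float))[0][:,0]
E
python3 - <<'E'
from h import *
ps={n:shot(n,n+'0.png') for n in('top','scene')}
for n,p in ps.items():
    print(n,np.array(p['T'])[:3,3].round(3))
    for l,z in [('lower_face',.03),('cup_rim',.04),('dowel_a',.06),('cover_mid',.0085),('upper_handle',.055),('wood_plug_2_mid',.008),('rubbing_block_mid',.013)]:
        for r in regions_of(l,p)[:4]:
            print(l,round(r['confidence'],2),np.round(r['uv']),r['pixels'].sum(),at(p,r['uv'],z).round(3))
s=manip.read_state();print(s['ee_pos'],s['tool_rot'],s['time_s'],s['ft_force'],manip.pinch_z)
E
```

```text
pics
top [ 0.08  -0.004  1.554]
lower_face 0.78 [411. 188.] 1371 [ 0.396 -0.301  0.03 ]
lower_face 0.73 [401. 241.] 1393 [ 0.23  -0.271  0.03 ]
cup_rim 0.64 [411. 187.] 1371 [ 0.396 -0.299  0.04 ]
cup_rim 0.63 [401. 242.] 1413 [ 0.227 -0.269  0.04 ]
dowel_a 0.97 [402. 246.] 1404 [ 0.212 -0.269  0.06 ]
dowel_a 0.79 [414. 184.] 1391 [ 0.401 -0.304  0.06 ]
cover_mid 0.6 [311. 172.] 185 [0.441 0.008 0.009]
upper_handle 0.67 [222. 194.] 1334 [0.355 0.274 0.055]
rubbing_block_mid 0.73 [352. 172.] 328 [ 0.443 -0.119  0.013]
scene [-0.001 -0.504  0.805]
lower_face 0.91 [354. 320.] 2717 [ 0.216 -0.284  0.03 ]
lower_face 0.64 [426. 291.] 2520 [ 0.397 -0.317  0.03 ]
cup_rim 0.92 [420. 295.] 2595 [ 0.373 -0.32   0.04 ]
cup_rim 0.72 [358. 321.] 2624 [ 0.221 -0.294  0.04 ]
dowel_a 0.96 [422. 295.] 2440 [ 0.367 -0.328  0.06 ]
dowel_a 0.94 [356. 319.] 2719 [ 0.213 -0.293  0.06 ]
cover_mid 0.46 [356. 196.] 228 [0.441 0.014 0.008]
upper_handle 0.63 [285. 150.] 1172 [0.34  0.25  0.055]
upper_handle 0.53 [357. 198.] 203 [ 0.413 -0.022  0.055]
rubbing_block_mid 0.59 [387. 228.] 474 [ 0.442 -0.123  0.013]
[0.27672694 0.5881341  0.23872124] [-3.14159040e+00  6.63339524e-06  2.70180794e+00] 0.8 [ 0.37804376  0.44466129 -0.01099816] 0.0187
```

```bash
python3 - <<'E'
import cv2
a=cv2.imread('pics/top0.png')[130:290,170:460];b=cv2.imread('pics/scene0.png')[100:390,230:520]
cv2.imwrite('pics/a.png',cv2.resize(a,None,fx=2.75,fy=2.75,interpolation=cv2.INTER_CUBIC))
cv2.imwrite('pics/b.png',cv2.resize(b,None,fx=2,fy=2,interpolation=cv2.INTER_CUBIC))
E
```

```text
(no output)
```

View pics/a.png

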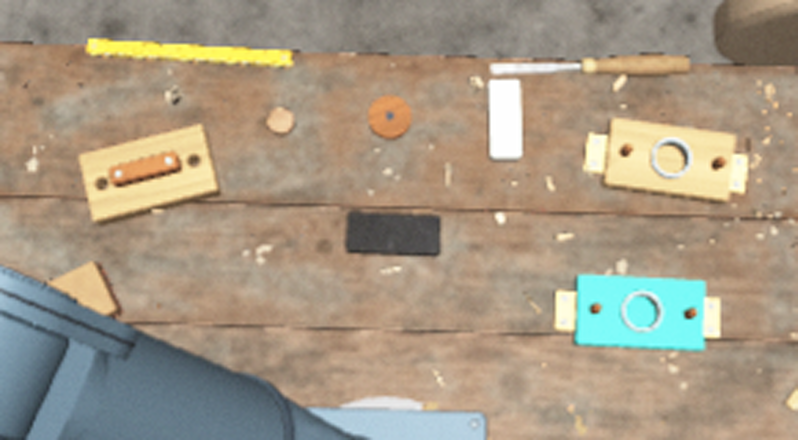

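View pics/b.png

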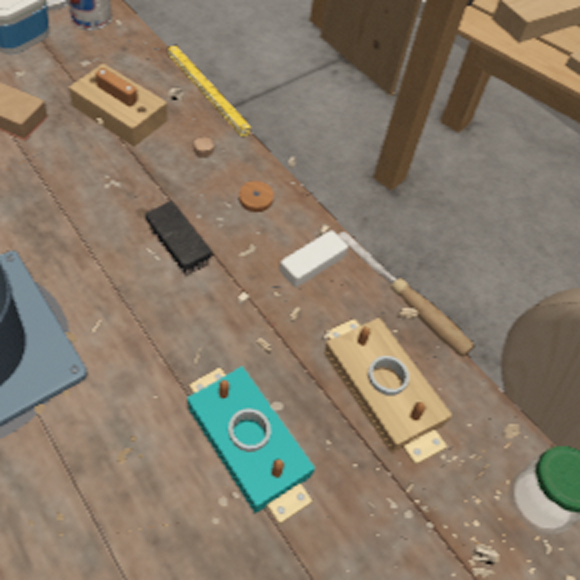

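The top crop shows the wooden lower half with its ring at about (414,187) and the dowels at (398,184) and (431,189). The turquoise look-alike is nearer the robot, below it at (403,243). The orange cover is at (312,172), the upper half at (223,192), the plug at (272,173) and the white block at (353,173). Next I measure by colour within the masks.

```bash
cat >> h.py <<'E'
def blobs(p,c,r,kind,amin=4):
    hsv=cv2.cvtColor(p['pixels'],cv2.COLOR_RGB2HSV).astype(int);h,s,v=hsv[...,0],hsv[...,1],hsv[...,2]
    m={'steel':(s<50)&(v>100),'brown':(s>125)&((h<15)|(h>172))&(v>50)}[kind]
    w=np.zeros(m.shape,bool);w[c[1]-r:c[1]+r+1,c[0]-r:c[0]+r+1]=1
    n,l,st,ce=cv2.connectedComponentsWithStats((m&w).astype(np.uint8))
    return sorted([(int(st[i,4]),ce[i].round(1),(l==i)) for i in range(1,n) if st[i,4]>=amin],key=lambda t:-t[0])
E
python3 - <<'E'
from h import *
t=shot('top');s=shot('scene')
for p,n,cc in[(t,'top',dict(low=(414,187,26),cov=(312,172,14),up=(223,193,22))),(s,'scene',dict(low=(425,288,34),cov=(358,198,14),up=(287,146,26)))]:
  for k,c in cc.items():
    for kind in ('steel','brown'):
      for a,ce,m in blobs(p,c[:2],c[2],kind)[:4]:
        d=''
        if a>15 and kind=='brown':
            d=cv2.minAreaRect(np.argwhere(m)[:,::-1].astype(np.float32))
        print(n,k,kind,a,ce,[at(p,ce,z).round(4)[:2] for z in {'low':(.04,.045,.06),'cov':(.0125,),'up':(.055,.07)}[k]],d)
E
```

```text
top low steel 90 [414.1 186.7] [array([ 0.3969, -0.3091]), array([ 0.3959, -0.3081]), array([ 0.3927, -0.3051])] 
top low steel 57 [437.9 192.3] [array([ 0.3816, -0.3822]), array([ 0.3806, -0.3809]), array([ 0.3776, -0.3772])] 
top low steel 19 [388.3 183.9] [array([ 0.4032, -0.2297]), array([ 0.4022, -0.2289]), array([ 0.399 , -0.2267])] 
top low brown 11 [430.9 188.9] [array([ 0.3916, -0.3608]), array([ 0.3906, -0.3596]), array([ 0.3875, -0.3561])] 
top low brown 8 [397.6 184.2] [array([ 0.4032, -0.2583]), array([ 0.4021, -0.2575]), array([ 0.3989, -0.255 ])] 
top cov steel 20 [312.  184.8] [array([0.3989, 0.0049])] 
top cov steel 4 [311.5 171.5] [array([0.4414, 0.0078])] 
top cov steel 4 [317.  183.5] [array([ 0.4035, -0.0106])] 
top cov brown 172 [311.2 172.1] [array([0.4394, 0.0086])] ((311.0, 172.0), (14.0, 14.0), 90.0)
top up steel 28 [234.2 210.2] [array([0.305 , 0.2357]), array([0.3028, 0.2333])] 
top up steel 6 [230.8 187.8] [array([0.3732, 0.2498]), array([0.3702, 0.2473])] 
top up steel 4 [212.5 192.5] [array([0.357 , 0.3039]), array([0.3543, 0.3009])] 
top up brown 144 [
[... 1040 characters left out ...]
, 18.434947967529297)
scene cov steel 11 [346.6 206.2] [array([ 0.3938, -0.0026])] 
scene cov brown 187 [357.6 197.9] [array([0.4377, 0.0055])] ((357.5, 198.0), (14.0, 15.0), 90.0)
scene up steel 28 [293.  130.5] [array([0.4049, 0.3169]), array([0.3968, 0.3005])] 
scene up steel 22 [262.7 169. ] [array([0.2465, 0.2142]), array([0.2416, 0.1999])] 
scene up steel 6 [280.3 168.2] [array([0.291 , 0.1898]), array([0.2852, 0.1759])] 
scene up steel 5 [272.4 130.8] [array([0.3488, 0.3508]), array([0.3418, 0.3337])] 
scene up brown 184 [287.8 143.4] [array([0.3612, 0.272 ]), array([0.354 , 0.2565])] ((287.5768737792969, 142.88461303710938), (23.574758529663086, 9.15255355834961), 33.690067291259766)
```

Emit:
apply_moves(steps=[0.162,-0.581,-0.14,-1.243,0.162,-0.581,-0.14,-1.243,0.162,-0.581,-0.14,-1.243,0.162,-0.581,-0.14,-1.243,0.162,-0.581,-0.14,-1.243,0.162,-0.581,-0.14,-1.243,0.162,-0.581,-0.14,-1.243,0.162,-0.581,-0.14,-1.243,0.162,-0.581,-0.14,-1.243,0.162,-0.581,-0.14,-1.243,0.162,-0.581,-0.14,-1.243,0.162,-0.581,-0.14,-1.243,0.162,-0.581,-0.14,-1.243,0.162,-0.581,-0.14,-1.243,0.162,-0.581,-0.14,-1.243,0.162,-0.581,-0.14,-1.243,0.162,-0.581,-0.14,-1.243,0.162,-0.581,-0.14,-1.243], hand=1)

```text
time_s: 2.7
ee_pos: [0.4388, 0.0084, 0.0989]
tool_rot: [3.141, -0.0, 1.461]
ft_force: [-0.0, -0.9, 1.0]
gripper_width: 1.0
grip_force: 0.0
```

Emit:
apply_moves(steps=[0,0,-0.03,0,0,0,-0.06,0,0,0,-0.08,0,0,0,-0.088,0,0,0,-0.092,0,0,0,-0.094,0,0,0,-0.094,0,0,0,-0.094,0])

```text
time_s: 3.5
ee_pos: [0.4393, 0.0072, 0.0054]
tool_rot: [3.14, -0.0, 1.459]
ft_force: [0.7, 0.1, 0.7]
gripper_width: 0.999
grip_force: 0.0
```

Emit:
apply_moves(steps=[0,0,0,0,0,0,0,0,0,0,0,0,0,0,0,0,0,0,0,0,0,0,0,0,0,0,0,0,0,0,0,0,0,0,0,0,0,0,0,0], hand=-1)

```text
time_s: 4.5
ee_pos: [0.4387, 0.0071, 0.0047]
tool_rot: [-3.142, 0.0, 1.459]
ft_force: [-0.6, 0.2, 1.2]
gripper_width: 0.558
grip_force: 30.0
```

Emit:
apply_moves(steps=[0,0,0.04,0,0,0,0.08,0,0,0,0.11,0,-0.042,-0.316,0.11,0,-0.042,-0.316,0.11,0,-0.042,-0.316,0.11,0,-0.042,-0.316,0.11,0,-0.042,-0.316,0.11,0,-0.042,-0.316,0.11,0,-0.042,-0.316,0.11,0,-0.042,-0.316,0.11,0,-0.042,-0.316,0.11,0,-0.042,-0.316,0.11,0,-0.042,-0.316,0.07,0,-0.042,-0.316,0.07,0,-0.042,-0.316,0.07,0])

```text
time_s: 6.1
ee_pos: [0.3965, -0.3075, 0.0747]
tool_rot: [-3.14, -0.001, 1.46]
ft_force: [-0.4, 0.2, -0.3]
gripper_width: 0.556
grip_force: 30.0
```

```bash
python3 - <<'E'
from h import *
st=manip.read_state();print(st['ee_pos'],st['gripper_width'])
for n,c,r in(('top',(414,187),26),('scene',(425,275),40)):
    p=shot(n);im=p['pixels'][c[1]-45:c[1]+45,c[0]-60:c[0]+60,::-1]
    cv2.imwrite(f'pics/c_{n}.png',cv2.resize(im,None,fx=5,fy=5,interpolation=cv2.INTER_CUBIC))
    for a,ce,m in blobs(p,c,r,'brown')[:5]: print(n,a,ce,[at(p,ce,z).round(4)[:2] for z in(.045,.0825)])
a=cv2.imread('pics/c_top.png');b=cv2.imread('pics/c_scene.png');cv2.imwrite('pics/c.png',cv2.resize(np.vstack([a,b]),(400,600)))
E
```

```text
[ 0.39646318 -0.30747386  0.07467214] 0.555609799684125
scene 85 [434.3 282.1] [array([ 0.4202, -0.3155]), array([ 0.3994, -0.3248])]
scene 35 [438.5 305.2] [array([ 0.389 , -0.3618]), array([ 0.3697, -0.3688])]
```

View pics/c.png

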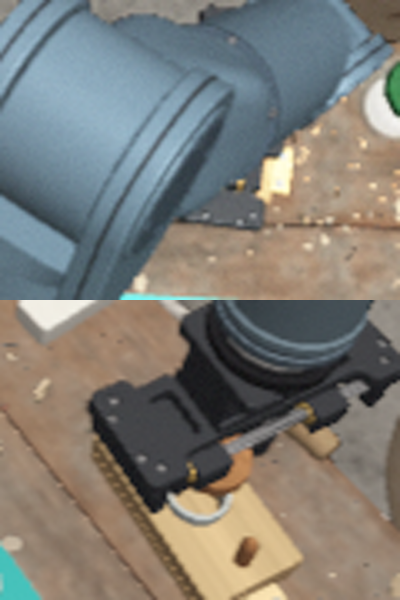

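Emit:
apply_moves(steps=[0,0,-0.01,0,0,0,-0.02,0,0,0,-0.026,0,0,0,-0.028,0,0,0,-0.03,0,0,0,-0.032,0,0,0,-0.033,0,0,0,-0.033,0])

```text
time_s: 7.0
ee_pos: [0.3967, -0.3089, 0.0417]
tool_rot: [3.142, -0.0, 1.459]
ft_force: [-0.3, -0.2, -0.6]
gripper_width: 0.553
grip_force: 30.0
```

Emit:
apply_moves(steps=[0,0,-0.001,0,0,0,-0.002,0,0,0,-0.003,0,0,0,-0.003,0])

```text
time_s: 7.4
ee_pos: [0.3969, -0.3089, 0.0396]
tool_rot: [3.141, -0.0, 1.459]
ft_force: [-1.9, 1.8, 13.2]
gripper_width: 0.552
grip_force: 30.0
```

Emit:
apply_moves(steps=[0,0,0.0005,0,0,0,0.0005,0,0,0,0.0005,0,0,0,0.0005,0,0,0,0.0005,0,0,0,0.0005,0], hand=0.8)

```text
time_s: 8.0
ee_pos: [0.3967, -0.3088, 0.0391]
tool_rot: [-3.141, -0.0, 1.459]
ft_force: [-0.9, 1.6, 0.7]
gripper_width: 0.902
grip_force: 0.0
```

Emit:
apply_moves(steps=[0,0,0.02,0,0,0,0.05,0,0,0,0.1,0,0,0,0.12,0,-0.03,0.15,0.12,0,-0.03,0.15,0.12,0,-0.03,0.2,0.12,0.1,-0.03,0.25,0.12,0.2,-0.03,0.3,0.12,0.3,-0.03,0.35,0.12,0.399,-0.03,0.45,0.12,0.399,-0.03,0.5,0.12,0.399,-0.036,0.582,0.12,0.399,-0.036,0.582,0.12,0.399,-0.036,0.582,0.12,0.399,-0.036,0.582,0.12,0.399,-0.036,0.582,0.12,0.399])

```text
time_s: 9.7
ee_pos: [0.3601, 0.2786, 0.1595]
tool_rot: [3.14, -0.003, 1.865]
ft_force: [-0.3, -0.7, -0.5]
gripper_width: 0.897
grip_force: 0.0
```

```bash
python3 - <<'E'
from h import *
st=manip.read_state();print(st['ee_pos'],st['gripper_width'])
ims=[]
for n,c,r in(('top',(414,187),26),('scene',(425,283),30)):
    p=shot(n);im=p['pixels'][c[1]-35:c[1]+35,c[0]-50:c[0]+50,::-1]
    ims.append(cv2.resize(im,None,fx=4,fy=4,interpolation=cv2.INTER_CUBIC))
    for a,ce,m in blobs(p,c,r,'brown')[:4]: print(n,a,ce,[at(p,ce,z).round(4)[:2] for z in(.045,.046,.050,.052)])
p=shot('scene');im=p['pixels'][100:190,225:345,::-1]
ims.append(cv2.resize(im,(400,300),interpolation=cv2.INTER_CUBIC))
for a,ce,m in blobs(p,(287,146),26,'brown')[:3]: print(a,ce,at(p,ce,.055))
cv2.imwrite('pics/d.png',np.vstack(ims)[:860][::1] if 0 else cv2.resize(np.vstack(ims),(280,602))[:600])
E
```

```text
[0.36011696 0.2785924  0.1594592 ] 0.897020285374133
top 175 [414.  186.2] [array([ 0.3974, -0.3078]), array([ 0.3972, -0.3076]), array([ 0.3964, -0.3068]), array([ 0.3959, -0.3064])]
top 10 [430.5 189. ] [array([ 0.3902, -0.3584]), array([ 0.39  , -0.3581]), array([ 0.3892, -0.3572]), array([ 0.3888, -0.3567])]
top 9 [397.3 184.1] [array([ 0.4024, -0.2566]), array([ 0.4022, -0.2564]), array([ 0.4013, -0.2557]), array([ 0.4009, -0.2554])]
scene 322 [425.  284.7] [array([ 0.3977, -0.3089]), array([ 0.3972, -0.3092]), array([ 0.3951, -0.3102]), array([ 0.394 , -0.3107])]
scene 37 [438.5 305.1] [array([ 0.3892, -0.3617]), array([ 0.3887, -0.3619]), array([ 0.3866, -0.3626]), array([ 0.3856, -0.363 ])]
scene 29 [411.6 267.9] [array([ 0.4006, -0.2594]), array([ 0.4001, -0.2598]), array([ 0.398, -0.261]), array([ 0.3969, -0.2617])]
180 [287.8 143.5] [0.36098103 0.27159885 0.055     ]
```

View pics/d.png

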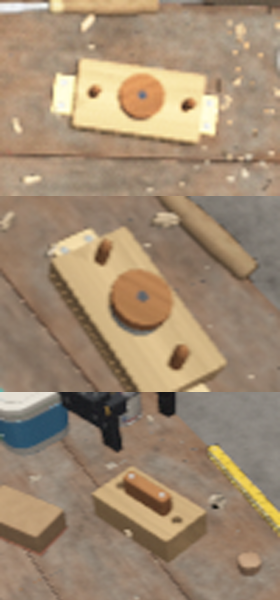

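The pictures show the cover centred and level on the cup, at (414,186) in the top view and (425,285) in the scene view. The upper half is untouched. Next I grip the handle.

Emit:
apply_moves(steps=[0,0,-0.04,0,0,0,-0.08,0,0,0,-0.1,0,0,0,-0.11,0,0,0,-0.115,0,0,0,-0.115,0,0,0,-0.115,0])

```text
time_s: 10.55
ee_pos: [0.3614, 0.2734, 0.0451]
tool_rot: [3.14, -0.001, 1.857]
ft_force: [0.3, 0.6, 0.7]
gripper_width: 0.898
grip_force: 0.0
```

Emit:
apply_moves(steps=[0,0,0,0,0,0,0,0,0,0,0,0,0,0,0,0,0,0,0,0,0,0,0,0,0,0,0,0,0,0,0,0,0,0,0,0,0,0,0,0,0,0,0,0,0,0,0,0], hand=-1)

```text
time_s: 11.75
ee_pos: [0.3608, 0.2731, 0.0442]
tool_rot: [3.142, 0.0, 1.858]
ft_force: [0.3, 0.2, -2.0]
gripper_width: 0.224
grip_force: 30.0
```

Emit:
apply_moves(steps=[0,0,0.03,0,0,0,0.06,0,0,0,0.1,0,0.01,-0.05,0.1,0,0.02,-0.09,0.1,-0.05,0.02,-0.13,0.1,-0.1,0.02,-0.17,0.1,-0.15,0.02,-0.21,0.1,-0.2,0.02,-0.25,0.1,-0.25,0.03,-0.29,0.1,-0.3,0.03,-0.33,0.1,-0.35,0.035,-0.37,0.1,-0.399,0.0357,-0.41,0.1,-0.399,0.0357,-0.45,0.1,-0.399,0.0357,-0.49,0.1,-0.399,0.0357,-0.53,0.1,-0.399,0.0357,-0.56,0.1,-0.399,0.0357,-0.575,0.1,-0.399,0.0357,-0.582,0.1,-0.399,0.0357,-0.582,0.1,-0.399])

```text
time_s: 13.75
ee_pos: [0.3963, -0.3084, 0.1439]
tool_rot: [-3.141, -0.001, 1.459]
ft_force: [0.1, 0.6, -2.0]
gripper_width: 0.223
grip_force: 30.0
```

Emit:
apply_moves(steps=[0,0,-0.01,0,0,0,-0.02,0,0,0,-0.025,0,0,0,-0.025,0,0,0,-0.025,0,0,0,-0.025,0])

```text
time_s: 14.35
ee_pos: [0.3966, -0.3089, 0.1194]
tool_rot: [3.141, 0.0, 1.459]
ft_force: [0.1, -0.8, -2.9]
gripper_width: 0.228
grip_force: 30.0
```

```bash
python3 - <<'E'
from h import *
st=manip.read_state();print(st['ee_pos'],st['tool_rot'],st['gripper_width'],st['ft_force'],st['moment'])
ims=[]
for n,c in(('top',(414,187)),('scene',(425,275))):
    p=shot(n)
    # expected outlines: block underside corners if aligned with tool
    e=st['ee_pos'];z0=e[2]-.0442;a=st['tool_rot'][2]-np.pi/2
    R=np.array([[np.cos(a),-np.sin(a)],[np.sin(a),np.cos(a)]])
    im=p['pixels'].copy();im=im[c[1]-45:c[1]+45,c[0]-60:c[0]+60,::-1]
    im=cv2.resize(im,None,fx=5,fy=5,interpolation=cv2.INTER_CUBIC)
    for z,col in((z0,(0,0,255)),(z0+.04,(255,0,0))):
        q=np.array([[*(np.array(e[:2])+R@np.array(v)),z] for v in((-.038,-.07),(.038,-.07),(.038,.07),(-.038,.07))])
        u=(proj(p,q)-[c[0]-60,c[1]-45])*5+2
        cv2.polylines(im,[u.astype(np.int32)],True,col,1)
    ims.append(im)
cv2.imwrite('pics/e.png',cv2.resize(np.vstack(ims),(400,600)))
cv2.imwrite('pics/f.png',ims[1])
E
```

```text
[ 0.39663876 -0.30891744  0.11943203] [3.14119308e+00 2.35844368e-04 1.45895236e+00] 0.2276877840289983 [ 0.08774122 -0.79900941 -2.86947783] [-0.09498463  0.0427098   0.04586008]
```

View pics/f.png

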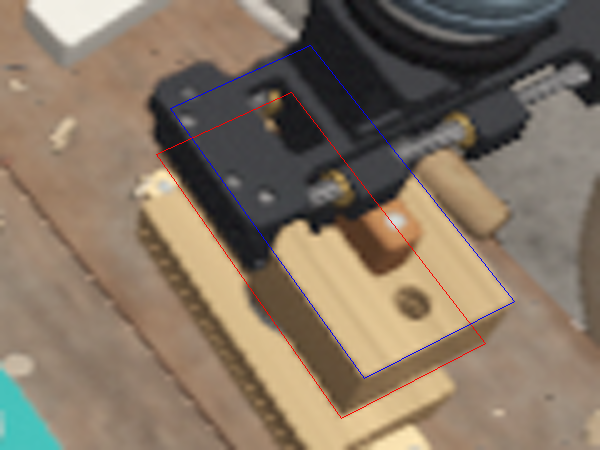

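The predicted block outline matches the image to about a pixel, so the held half lines up. The visible hole is at about (413,302) in this crop. Lowering in stages.

Emit:
apply_moves(steps=[0,0,-0.006,0,0,0,-0.012,0,0,0,-0.016,0,0,0,-0.019,0,0,0,-0.022,0,0,0,-0.024,0,0,0,-0.026,0,0,0,-0.026,0])

```text
time_s: 15.25
ee_pos: [0.3963, -0.3088, 0.093]
tool_rot: [-3.141, -0.0, 1.459]
ft_force: [-0.2, -0.7, -3.1]
gripper_width: 0.219
grip_force: 30.0
```

Emit:
apply_moves(steps=[0,0,-0.004,0,0,0,-0.008,0,0,0,-0.011,0,0,0,-0.014,0,0,0,-0.016,0,0,0,-0.017,0,0,0,-0.017,0])

```text
time_s: 15.95
ee_pos: [0.3964, -0.3089, 0.0761]
tool_rot: [-3.141, -0.0, 1.459]
ft_force: [-0.3, -0.7, -2.5]
gripper_width: 0.224
grip_force: 30.0
```

Emit:
apply_moves(steps=[0,0,-0.001,0,0,0,-0.002,0,0,0,-0.003,0,0,0,-0.003,0,0,0,-0.003,0])

```text
time_s: 16.45
ee_pos: [0.3966, -0.3089, 0.0742]
tool_rot: [3.141, -0.0, 1.459]
ft_force: [-3.1, 3.3, 11.4]
gripper_width: 0.225
grip_force: 30.0
```

Emit:
apply_moves(steps=[0,0,-0.0002,0,0,0,-0.0002,0,0,0,-0.0002,0,0,0,-0.0002,0,0,0,-0.0002,0])

```text
time_s: 16.95
ee_pos: [0.3966, -0.3088, 0.0741]
tool_rot: [3.141, -0.001, 1.459]
ft_force: [-3.4, 4.4, 13.9]
gripper_width: 0.222
grip_force: 30.0
```

```bash
python3 - <<'E'
from h import *
p=shot('scene');st=manip.read_state();print(st['ee_pos'],st['tool_rot'],st['ft_force'],st['grip_force'])
cv2.imwrite('pics/g.png',cv2.resize(p['pixels'][230:330,365:485,::-1],None,fx=5,fy=5,interpolation=cv2.INTER_CUBIC))
E
```

```text
[ 0.3965696  -0.30883425  0.07413414] [ 3.14108165e+00 -5.25167522e-04  1.45880606e+00] [-5.17568331  3.40936516 13.89427445] 30.001311083324254
```

View pics/g.png

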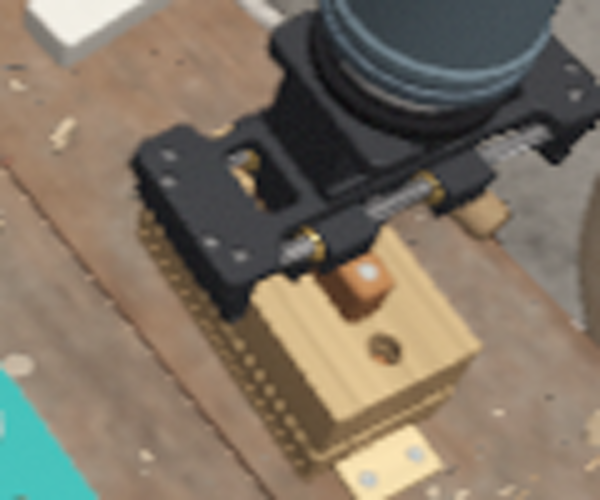

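The upper half sits flush on the lower half with its edges aligned. The dowel tip is inside the hole at about (385,348) in this crop. The reading is about 14 N on the tool, roughly 16 N at the parting face with the block's weight. Handing in.

```bash
python3 -c "
from station import manip
print(manip.job_done())"
```

```text
the job is handed in; nothing more can be done
None
```

The job is handed in, result not reported: the cover sits on the cup, and the upper half is flush over both dowels, still gripped and pressed down with about 14 N measured at the wrist (roughly 16 N at the joint with the block's weight).

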